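Press a canister's tight lid home by pumping the bench lever press

TASK

The canister on the bench press has its tight lid sitting a little proud: close it fully with the press, by pumping the hand lever in full strokes, all the way down and all the way back up each time. When the lever goes solid part-way down, stop: do not lean on it hard. Work the press by its lever alone, leave the lever raised and the lid fully home, and do not touch the ram or the canister or disturb the things standing about.

Things in the scene. Friction and masses are not known exactly. Their poses are not given: they have to be found in the camera images.
- press: Grey bench press fixed to the worktop: base 225 x 150 x 12 mm, a round table of 104 mm (its top 36 to 43 mm high), a 280 mm column at the back, a vertical ram with ratchet teeth, a hand lever. Origin: on the worktop under the ram's axis. z up; the lever's handle points along the press's -x, the column stands at +x. The lever's pivot pin is horizontal, along y, at x = +84 mm, z = 290 mm.
- lever (a joint): Lever angle, rad: 0 = fully raised (spring rest), grows as the handle is pushed down, 0.36 = its own bottom stop, a rubber bumper (full stroke). Push needed at the pad: 4 to 8 N, about 9 to 15 N while the ram moves the lid; with the lid home it goes solid at an angle that differs every time (about 0.13 to 0.28). More than 60 N is forcing it.
- ram (a joint): Ram travel, m, grows downward; 0 to 0.006 at the start. A pawl on the lever drives it by ratchet teeth 14 mm apart: a full stroke (past 0.32 rad) after a full return (under 0.04 rad) gains about 14 mm; shorter strokes may gain nothing. It stays where it was pushed. The lid is home at 42 to 49 mm: 3 full strokes, then one that goes solid part-way.
- pad (a point): Where to push: middle of the upper face of the lever's black grip (90 mm along the lever, 34 across, 18 thick), 199 mm from the pivot axis along the lever and 9 mm above its centre line. Raised: 334 mm above the worktop, sloping 0.18 rad, outer end higher; at the bottom stop 263 mm, sloping as much the other way. Push with shut fingers from above along its arc; no grasp. z axis: normal of that face.
- canister_lid (a joint): How far the canister's lid stands above its home position, m: 0 = fully home, 0.004 to 0.007 at the start.
- canister_mid (a point): Centre of the canister (green cylinder of 97 mm diameter with a wooden lid), half-way up its side: 50 mm above its underside. It stands loose on the press's round table under the ram; its side is 100 mm tall, the flat of the shut lid 113 mm and the lid's knob 130 mm above its underside.
- ram_foot (a point): Centre of the underside of the ram's bell-shaped foot (72 mm across, hollow), which comes down over the lid's knob on to the flat of the lid. 192 to 198 mm above the worktop at the start, 149 to 156 mm when the lid is home. Do not push the ram by hand.
- mug: Bystander: green and white coffee mug, 86 x 120 x 88 mm; origin under its centre. Leave alone.
- spice_jar: Bystander: spice jar with black cap, 45 mm across, 105 mm tall; origin under its centre. Leave alone.
Not all that is in view belongs to the job. Leave any turquoise look-alike of the part that bears canister_lid alone.

How it is judged:
By the outcome, as a careful person would: the job done as asked, in the order asked, and still so for the second after the job is handed in, with the robot touching nothing.
It also fails if it takes over 48 s, if anything falls off the work surface, if the arm or the gripper's body presses on something with over 40 N, if the wrist force passes 120 N, or if a joint passes its speed limit or range.

ROBOT

A 6-joint arm with a two-finger parallel gripper is mounted at the origin on a cart in front of the work surface, level with it; the furniture and walls round the work are solid. World frame = base frame: x ahead of the robot, y to its left, z up, the work surface at z = 0. Lengths are in m, angles in degrees, forces in N, time in s.
With the tool pointing down it reaches from about 0.35 to 0.875 m from the base axis. Payload 4.2 kg.
Tool frame: the origin (TCP) lies midway between the tips of the shut fingers; the grasp point (between the pads) lies 19 mm behind it; z points along the fingers, y is the line along which they close (so a half turn about z gives the same grasp; the last joint's range is limited). The gripper opens to 87 mm and grips with 3 to 60 N. Pads are 19 mm wide; open, the fingers measure 117 mm over their backs; the gripper's body (75 mm by 190 mm) begins 51 mm behind the grasp point.
Start: joints at [89.931, 22.042, 0.453, 0, -68.411, -14.817], TCP at [0.161, 0.604, 0.223] pointing down, gripper open.
Joint ranges: [-179.83, 179.83], [-69.29, 118.12], [-61.27, 80.66], [-181.25, 117.63], [-171.15, -9.14], [-177.46, 177.46]. Speed limits (degrees/s): [159.86, 159.86, 180, 180, 180, 180].

INTERFACE

Orientations are given as a 3x3 rotation matrix whose columns are the frame's x, y, z axes.
In Python, from station import sense, capture, finish_job, silhouettes, landmark_of gives the robot as it stands.
- The arm moves only by the tool step_arm, never from a script. Its arguments are lists of equal length, an entry for each row: "linear": the shift along the tool's x, y, z in mm, a list of three; "delta_rot": the turn, a rotation vector about the tool's x, y, z in rad, a list of three; "grip": the finger opening in mm, from 0 to 87. A call has 1 to 10 rows; each row shifts and turns the commanded pose from where the row before left it, along the tool's axes as they then stand; what a row does not reach is not made up. A row lasts 1/8 s, in which the tool goes at most 62.5 mm and 10.7 degrees, less where a joint would pass 70% of its speed; a pose out of reach is approached as far as the arm can. A call with a gripper value outside its range is refused whole. The fingers move at their own pace and stop on an object; the grip force is fixed at half the most. Time passes only in rows, so rows that do not move let the fingers close. It gives the time, the measured TCP pose, the force, the opening and the grip force at its end, in the units of the state.
- sense(): the state, without advancing time (a new reading comes with each control period).
- capture(name): name is "side" or "top" or "wrist"; returns a dict with "img" (480x640x3 uint8, red, green, blue), "fx", "fy", "cx", "cy" (pixels), "k1" (the pictures are not rectified: a ray, as slopes to the right and down, at radius r is drawn at 1 + k1 r^2 times it, then the intrinsics apply), "world_to_cam" (4x4, takes a point from world to camera coordinates); the wrist camera has in their place "mount" (4x4, takes a point from camera to tool coordinates, whose origin is the TCP and whose axes are the flange's). Camera axes: x right, y up, looking along -z (the intrinsics and any distortion apply to the point x, -y, -z); pixel columns grow to the right and rows downward; lengths in m; the calibration is good to about 2 mm. A picture is of the moment at which its call begins: read the wrist's pose just before it. There is no depth.
- finish_job(): hands the job in; it is judged then, once.
Trained networks look in the newest picture that a camera, given by its name, has taken for a name from the list of things; names that differ only in an ending like _2 or _b are one class to them, and where a whole thing is asked for, a point or a joint stands for the part that bears it (a point fixed in the world has none). Each returns a list of dicts, best first, with "score" (0 to 1); they miss things now and then, are a little off and sometimes report something else, mostly with a low value. They report only what shows in the picture. A call takes as long as a camera call. They do not tell look-alikes from the thing itself.
- silhouettes(camera, label): "mask" (480x640 bool, what is visible of it) and "point" ([column, row] in pixels, amid what is visible of it).
- landmark_of(camera, label): "point" ([column, row] in pixels: a listed point, or the origin of a listed thing).
The state is a dict: "time_s": time; "joints": joint angles; "joint_velocities": joint speeds; "effort": joint torques, N m; "tcp_pos": TCP position; "ee_rot": TCP orientation; "wrist_force": force on the tool from outside, world axes, zero at the start; "moment": the same for the moment, N m; "gripper_width": opening from 0.0 (shut) to 1.0 (fully open); "gripper_force": force on a finger pad.
Only numpy, scipy, OpenCV 4.12 (cv2) and the standard library are available. Lean on these libraries where they do the work, as an engineer would, in place of code of your own. Each camera call takes 0.05 s, during which the arm holds its last target. There are 200 camera calls.

## Working session

There is one attempt and no reset: what is moved stays moved. The work goes in short steps, Python scripts to look and compute and a tool call to move; the robot and the scene stay as the last step left them, time stands still between calls to the robot, and variables do not carry over. Pictures are saved under pics/ and viewed, at most 10 in all, crops included, and the job is handed in when it is done.

Besides the shell and the picture viewer there is one more tool, called after "Call:" as name(argument=value, ...), one argument or row to a line, values as JSON. step_arm: Moves the arm, as the interface text tells. Its arguments: {"type":"object","properties":{"linear":{"type":"array"},"delta_rot":{"type":"array"},"grip":{"type":"array"}},"required":["linear","delta_rot","grip"]}

```bash
mkdir -p pics; cat > h.py <<'E'
import numpy as np, cv2
from station import *
def ray(c,uv):
    x=(uv[0]-c["cx"])/c["fx"]; y=(uv[1]-c["cy"])/c["fy"]
    rd=np.hypot(x,y); r=rd
    for _ in range(20): r=rd/(1+c["k1"]*r*r)
    s=r/rd if rd>0 else 1
    d=np.array([x*s,-y*s,-1.])
    T=np.linalg.inv(np.array(c["world_to_cam"])); d=T[:3,:3]@d
    return T[:3,3], d/np.linalg.norm(d)
def tri(rs):
    A=0;b=0
    for o,d in rs:
        P=np.eye(3)-np.outer(d,d); A=A+P; b=b+P@o
    p=np.linalg.solve(A,b); return p,[np.linalg.norm((np.eye(3)-np.outer(d,d))@(p-o)) for o,d in rs]
def proj(c,p):
    q=(np.array(c["world_to_cam"])@np.append(p,1)); x,y=q[0]/-q[2],-q[1]/-q[2]
    k=1+c["k1"]*(x*x+y*y); return np.array([c["cx"]+c["fx"]*x*k,c["cy"]+c["fy"]*y*k])
E
python3 - <<'E'
from h import *
s=sense(); print(s["time_s"],s["tcp_pos"],np.round(s["ee_rot"],3).tolist(),s["wrist_force"])
C={n:capture(n) for n in("side","top")}
for n in C: cv2.imwrite(f"pics/{n}0.png",C[n]["img"][...,::-1])
for l in("press","pad","ram_foot","canister_mid","mug","spice_jar"):
    R=[]
    for n in C:
        L=landmark_of(n,l); print(l,n,[(np.round(a["point"],1).tolist(),round(a["score"],2)) for a in L[:3]])
        if L:
            r=ray(C[n],L[0]["point"]); R.append(r)
            if l in("press","mug","spice_jar","pad"):
                z=.334 if l=="pad" else 0; print("  at z",r[0]+r[1]*(z-r[0][2])/r[1][2])
    if len(R)==2: print("  tri",tri(R))
for n in C: print(n,ray(C[n],(320,240)))
E
```

```text
0.0 [0.16037152 0.60345876 0.22145387] [[0.966, -0.257, -0.0], [-0.257, -0.966, -0.002], [0.0, 0.002, -1.0]] [-0.34296751 -0.02153484 -0.13855134]
press side [([334.9, 326.3], 0.58)]
  at z [ 0.52529159 -0.42726847  0.        ]
press top []
pad side [([363.7, 246.1], 0.64)]
  at z [ 0.45657442 -0.34924701  0.334     ]
pad top [([242.0, 290.4], 0.69), ([363.6, 281.0], 0.67)]
  at z [ 0.46035425 -0.34406212  0.334     ]
  tri (array([ 0.45827606, -0.34504596,  0.33740314]), [np.float64(0.002291602620294017), np.float64(0.002291602620294038)])
ram_foot side [([334.2, 263.3], 0.59)]
ram_foot top [([298.0, 247.0], 0.62)]
  tri (array([ 0.532163  , -0.43030673,  0.19943956]), [np.float64(0.003306380563367452), np.float64(0.0033063805633673426)])
canister_mid side [([330.2, 299.9], 0.71), ([218.6, 329.8], 0.64), ([398.1, 232.0], 0.61)]
canister_mid top [([442.4, 290.3], 0.86), ([251.2, 150.2], 0.61), ([238.1, 288.9], 0.21)]
  tri (array([ 0.51416876, -0.77726528, -0.24406849]), [np.float64(0.10260759713052084), np.float64(0.10260759713052085)])
mug side [([410.0, 305.3], 0.77), ([334.2, 325.2], 0.52)]
  at z [ 0.36322397 -0.53297145  0.        ]
mug top [([347.2, 322.0], 0.83)]
  at z [ 0.36373767 -0.53180279  0.        ]
  tri (array([ 0.3635415 , -0.53180589,  0.00115989]), [np.float64(0.00034388520967708797), np.float64(0.000343885209677016)])
spice_jar side [([375.6, 285.4], 0.66)]
  at z [ 0.45478792 -0.57991745  0.        ]
spice_jar top [([365.7, 278.8], 0.88)]
  at z [ 0.46464117 -0.57776771  0.        ]
  tri (array([ 4.59684692e-01, -5.78545014e-01,  3.66044256e-04]), [np.float64(0.00502871481815099), np.float64(0.005028714818150873)])
side (array([0.34723678, 0.399967  , 1.01157111]), array([ 0.18559006, -0.72812237, -0.65984403]))
top (array([ 0.50149525, -0.48143444,  1.09403916]), array([ 0.05226574,  0.00956178, -0.99858743]))
```

View pics/side0.png

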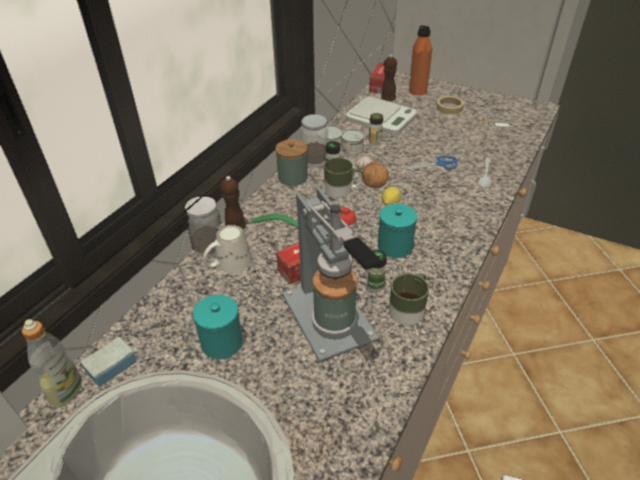

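View pics/top0.png

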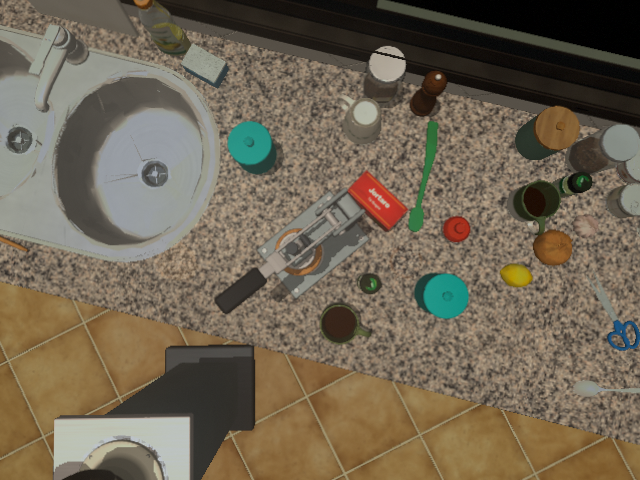

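Side view: the press is at about (330,290) and its grip at (363,250). In the top view the grip is at (242,289), with the lever running up-right to the column at (350,205). Both pad estimates agree at about (0.459, -0.345, 0.334). I'll raise the tool, shut the fingers and turn along the lever.

Call:
step_arm(
  linear=[
    [0,0,-40],
    [0,0,-50],
    [0,0,-50],
    [0,0,-50],
    [0,0,-40],
  ],
  delta_rot=[
    [0,0,0.12],
    [0,0,0.12],
    [0,0,0.12],
    [0,0,0.12],
    [0,0,0.12],
  ],
  grip=[0,0,0,0,0],
)

```text
time_s: 1.32
tcp_pos: [0.1606, 0.6038, 0.4552]
ee_rot: [[0.65, -0.76, 0.0], [-0.76, -0.65, 0.003], [-0.002, -0.002, -1.0]]
wrist_force: [0.5, 0.3, 0.0]
gripper_width: 0.517
gripper_force: 0.0
```

```bash
python3 - <<'E'
from h import *
s=sense();p=np.array(s["tcp_pos"]);R=np.array(s["ee_rot"]);print(s["time_s"],p,np.round(R,3).tolist(),s["gripper_width"])
c=capture("top"); g=c["img"].max(2)
m=np.zeros(g.shape,np.uint8); m[262:322,205:275]=(g[262:322,205:275]<60)
n,l,st,ce=cv2.connectedComponentsWithStats(m); i=1+np.argmax(st[1:,4]); print(st[i],ce[i])
(cc,wh,a)=cv2.minAreaRect(np.argwhere(l==i)[:,::-1].astype(np.float32)); print(cc,wh,a)
b=cv2.boxPoints((cc,wh,a)); 
for q in b: o,d=ray(c,q); print(q,o+d*(.334-o[2])/d[2])
o,d=ray(c,cc); print("centre",o+d*(.334-o[2])/d[2])
# fit press yaw via pad & foot
f=np.array([.532,-.430]); k=np.array([.459,-.345]); print(np.degrees(np.arctan2(*(f-k)[::-1])),np.linalg.norm(f-k))
W=[p[:2],(.40,.40),(.54,.12),(.54,-.12),(.459,-.345)]
for u,v in zip(W,W[1:]):
    d=np.append(np.array(v)-u,0); print(np.round(R.T@d*1000,0))
E
```

```text
1.325 [0.16062445 0.60382761 0.45524308] [[0.65, -0.76, 0.0], [-0.76, -0.65, 0.003], [-0.002, -0.002, -1.0]] 0.5169854039563816
[ 215  268   52   46 1034] [240.1237911  290.59864603]
(240.2625732421875, 290.5760803222656) (19.749860763549805, 53.585655212402344) 52.00126647949219
[213.06973 299.28925] [ 0.44660498 -0.29622991  0.334     ]
[255.29654 266.29956] [ 0.49964973 -0.36639734  0.334     ]
[267.4554 281.8629] [ 0.47365135 -0.38622997  0.334     ]
[225.2286 314.8526] [ 0.42080064 -0.31613287  0.334     ]
centre [ 0.4601151  -0.34119176  0.334     ]
-49.34323995168939 0.11204463396343443
[310. -50.  -0.]
[304.  75.  -1.]
[182. 156.  -1.]
[118. 208.  -1.]
```

Call:
step_arm(
  linear=[
    [52,-8,0],
    [52,-8,0],
    [52,-8,0],
    [52,-8,0],
    [51,-9,0],
    [51,-9,0],
    [51,12,0],
    [51,12,0],
    [51,12,0],
    [51,13,0],
  ],
  delta_rot=[
    [0,0,0],
    [0,0,0],
    [0,0,0],
    [0,0,0],
    [0,0,0],
    [0,0,0],
    [0,0,0],
    [0,0,0],
    [0,0,0],
    [0,0,0],
  ],
  grip=[0,0,0,0,0,0,0,0,0,0],
)

```text
time_s: 2.62
tcp_pos: [0.4972, 0.2136, 0.4525]
ee_rot: [[0.653, -0.757, 0.0], [-0.757, -0.653, 0.0], [-0.0, -0.0, -1.0]]
wrist_force: [1.2, -0.2, 0.4]
gripper_width: 0.004
gripper_force: 0.0
```

Call:
step_arm(
  linear=[
    [51,13,0],
    [50,13,0],
    [45,39,0],
    [45,39,0],
    [46,39,0],
    [46,39,0],
    [29,51,0],
    [29,51,0],
    [30,52,0],
    [28,50,0],
  ],
  delta_rot=[
    [0,0,0],
    [0,0,0],
    [0,0,0],
    [0,0,0],
    [0,0,0],
    [0,0,0],
    [0,0,0],
    [0,0,0],
    [0,0,0.03],
    [0,0,0],
  ],
  grip=[0,0,0,0,0,0,0,0,0,0],
)

```text
time_s: 3.88
tcp_pos: [0.4621, -0.3401, 0.4524]
ee_rot: [[0.63, -0.777, 0.0], [-0.777, -0.63, 0.0], [0.0, -0.0, -1.0]]
wrist_force: [1.0, 0.3, 0.3]
gripper_width: 0.009
gripper_force: 0.0
```

```bash
python3 - <<'E'
from h import *
s=sense();print(s["time_s"],s["tcp_pos"],np.round(s["ee_rot"],3).tolist(),s["gripper_width"],s["wrist_force"])
R=np.array(s["ee_rot"]);print(R.T@(np.array([.459,-.343,.36])-s["tcp_pos"])*1000)
c=capture("side");cv2.imwrite("pics/s1.png",cv2.resize(c["img"][180:370,240:460,::-1],None,fx=3,fy=3))
E
```

```text
3.875 [ 0.46206592 -0.34009923  0.45237154] [[0.63, -0.777, 0.0], [-0.777, -0.63, 0.0], [0.0, -0.0, -1.0]] 0.00869094941088998 [0.95734947 0.31601539 0.25258766]
[ 0.31738434  4.22008066 92.3710271 ]
```

View pics/s1.png

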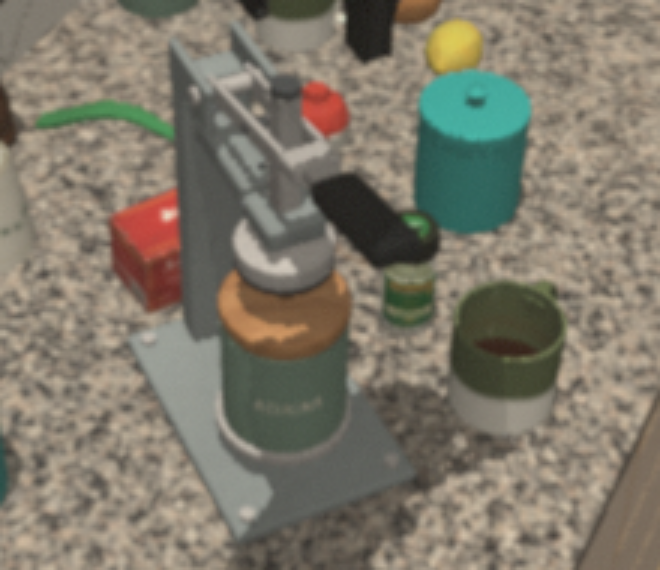

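The fingers are shut above the grip (crop: grip at about (370,220), ram axis at (290,150)), and nothing is in the way of the descent.

Call:
step_arm(
  linear=[
    [0,3,30],
    [0,0,35],
    [0,0,20],
    [0,0,10],
    [0,0,10],
    [0,0,8],
  ],
  delta_rot=[
    [0,0,0],
    [0,0,0],
    [0,0,0],
    [0,0,0],
    [0,0,0],
    [0,0,0],
  ],
  grip=[0,0,0,0,0,0],
)

```text
time_s: 4.68
tcp_pos: [0.461, -0.3403, 0.3396]
ee_rot: [[0.63, -0.777, 0.001], [-0.777, -0.63, -0.0], [0.001, -0.0, -1.0]]
wrist_force: [-0.1, 0.1, 0.6]
gripper_width: 0.002
gripper_force: 0.0
```

Call:
step_arm(
  linear=[
    [0,0,5],
    [0,0,5],
    [0,0,5],
  ],
  delta_rot=[
    [0,0,0],
    [0,0,0],
    [0,0,0],
  ],
  grip=[0,0,0],
)

```text
time_s: 5.05
tcp_pos: [0.4606, -0.3403, 0.3253]
ee_rot: [[0.63, -0.777, 0.001], [-0.777, -0.63, -0.001], [0.001, -0.0, -1.0]]
wrist_force: [-0.9, 1.1, 4.6]
gripper_width: 0.002
gripper_force: 2.0
```

Call:
step_arm(
  linear=[
    [-1,0,9],
    [-1,0,9],
    [-1,0,9],
    [-1,0,9],
    [0,0,9],
    [0,0,6],
    [0,0,4],
  ],
  delta_rot=[
    [0,0,0],
    [0,0,0],
    [0,0,0],
    [0,0,0],
    [0,0,0],
    [0,0,0],
    [0,0,0],
  ],
  grip=[0,0,0,0,0,0,0],
)

```text
time_s: 5.92
tcp_pos: [0.4596, -0.3389, 0.271]
ee_rot: [[0.63, -0.777, 0.005], [-0.777, -0.63, -0.005], [0.006, -0.001, -1.0]]
wrist_force: [0.4, -1.8, 7.0]
gripper_width: 0.005
gripper_force: 3.8
```

Call:
step_arm(
  linear=[
    [0,0,3],
  ],
  delta_rot=[
    [0,0,0],
  ],
  grip=[0],
)

```text
time_s: 6.05
tcp_pos: [0.4598, -0.3391, 0.2682]
ee_rot: [[0.63, -0.777, 0.005], [-0.777, -0.63, -0.005], [0.007, -0.001, -1.0]]
wrist_force: [-0.6, -1.8, 7.3]
gripper_width: 0.001
gripper_force: 3.8
```

Call:
step_arm(
  linear=[
    [0,0,3],
    [0,0,0],
  ],
  delta_rot=[
    [0,0,0],
    [0,0,0],
  ],
  grip=[0,0],
)

```text
time_s: 6.3
tcp_pos: [0.46, -0.3393, 0.2654]
ee_rot: [[0.63, -0.777, 0.006], [-0.777, -0.63, -0.006], [0.008, -0.001, -1.0]]
wrist_force: [0.7, -3.1, 6.9]
gripper_width: 0.004
gripper_force: 3.2
```

Call:
step_arm(
  linear=[
    [0,0,2],
    [0,0,2],
  ],
  delta_rot=[
    [0,0,0],
    [0,0,0],
  ],
  grip=[0,0],
)

```text
time_s: 6.55
tcp_pos: [0.4601, -0.3396, 0.2645]
ee_rot: [[0.631, -0.776, 0.007], [-0.776, -0.631, -0.008], [0.011, -0.001, -1.0]]
wrist_force: [-2.9, 2.3, 21.9]
gripper_width: -0.001
gripper_force: 11.0
```

Bottom stop felt at z≈0.2645. Next, a full return with the tool clear of the pad.

Call:
step_arm(
  linear=[
    [0,0,-14],
    [1,0,-18],
    [1,0,-18],
    [1,0,-18],
    [1,0,-16],
    [0,0,0],
  ],
  delta_rot=[
    [0,0,0],
    [0,0,0],
    [0,0,0],
    [0,0,0],
    [0,0,0],
    [0,0,0],
  ],
  grip=[0,0,0,0,0,0],
)

```text
time_s: 7.3
tcp_pos: [0.4613, -0.3406, 0.3433]
ee_rot: [[0.629, -0.777, 0.002], [-0.777, -0.629, -0.0], [0.001, -0.001, -1.0]]
wrist_force: [-0.2, 0.9, -0.2]
gripper_width: 0.003
gripper_force: 0.0
```

```bash
python3 - <<'E'
from h import *
s=sense();print(s["time_s"],s["tcp_pos"],s["wrist_force"])
c=capture("side");cv2.imwrite("pics/s2.png",cv2.resize(c["img"][180:370,240:460,::-1],None,fx=3,fy=3))
d=capture("top")
R=[]
for n,k in(("side",c),("top",d)):
    L=landmark_of(n,"ram_foot"); print([(a["point"],a["score"]) for a in L[:2]]); R.append(ray(k,L[0]["point"])) if L else 0
if len(R)==2: print(tri(R))
E
```

```text
7.3 [ 0.46126585 -0.34055099  0.34330504] [-0.23071487  0.916344   -0.20281146]
[([332.7, 268.3], 0.82)]
[([298.1, 250.3], 0.88)]
(array([ 0.53049605, -0.42886371,  0.18605687]), [np.float64(0.001116772181232512), np.float64(0.0011167721812323829)])
```

View pics/s2.png

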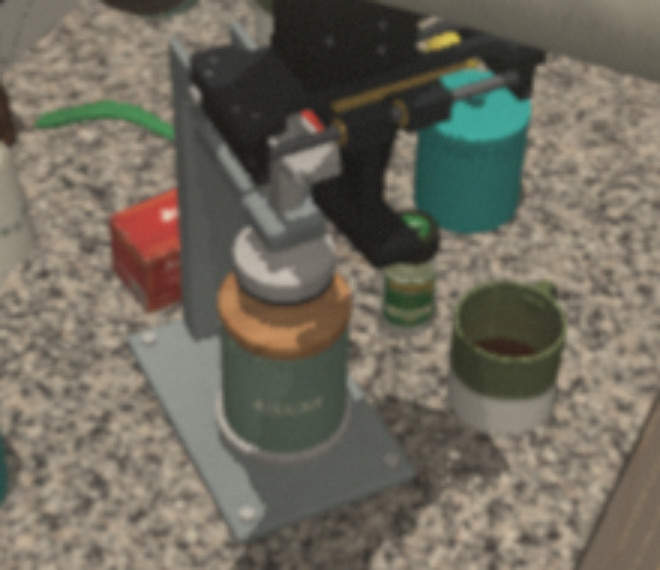

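The foot dropped about 13 mm and the lever is back up at its rest position. Stroke 2.

Call:
step_arm(
  linear=[
    [0,0,10],
    [-1,0,10],
    [-1,0,10],
    [-1,0,10],
    [-1,0,10],
    [0,0,10],
    [0,0,10],
    [0,0,6],
    [0,0,4],
  ],
  delta_rot=[
    [0,0,0],
    [0,0,0],
    [0,0,0],
    [0,0,0],
    [0,0,0],
    [0,0,0],
    [0,0,0],
    [0,0,0],
    [0,0,0],
  ],
  grip=[0,0,0,0,0,0,0,0,0],
)

```text
time_s: 8.62
tcp_pos: [0.4592, -0.3385, 0.2649]
ee_rot: [[0.63, -0.777, 0.004], [-0.777, -0.63, -0.004], [0.005, -0.0, -1.0]]
wrist_force: [-1.4, -0.2, 10.4]
gripper_width: 0.005
gripper_force: 6.0
```

Call:
step_arm(
  linear=[
    [0,0,2],
  ],
  delta_rot=[
    [0,0,0],
  ],
  grip=[0],
)

```text
time_s: 8.75
tcp_pos: [0.4592, -0.3386, 0.2646]
ee_rot: [[0.63, -0.776, 0.004], [-0.776, -0.63, -0.005], [0.007, -0.0, -1.0]]
wrist_force: [-2.1, 2.0, 16.8]
gripper_width: 0.004
gripper_force: 8.5
```

Call:
step_arm(
  linear=[
    [0,0,-14],
    [1,0,-18],
    [1,0,-18],
    [1,0,-18],
    [1,0,-14],
    [0,0,0],
  ],
  delta_rot=[
    [0,0,0],
    [0,0,0],
    [0,0,0],
    [0,0,0],
    [0,0,0],
    [0,0,0],
  ],
  grip=[0,0,0,0,0,0],
)

```text
time_s: 9.5
tcp_pos: [0.4608, -0.3402, 0.3434]
ee_rot: [[0.629, -0.777, 0.0], [-0.777, -0.629, 0.0], [-0.0, -0.001, -1.0]]
wrist_force: [0.2, 0.2, -0.5]
gripper_width: 0.005
gripper_force: 0.0
```

```bash
cat > f.py <<'E'
from h import *
s=sense();print(s["time_s"],s["tcp_pos"],s["wrist_force"])
C={n:capture(n) for n in("side","top")}
R=[]
for n,k in C.items():
    L=landmark_of(n,"ram_foot"); print([(a["point"],a["score"]) for a in L[:2]]); R.append(ray(k,L[0]["point"])) if L else 0
if len(R)==2: print(tri(R))
E
python3 f.py
```

```text
9.5 [ 0.46080698 -0.34019475  0.34341331] [ 0.22484813  0.15485699 -0.50980364]
[([335.8, 272.9], 0.57)]
[([297.3, 250.7], 0.62)]
(array([ 0.52675057, -0.42720883,  0.17511211]), [np.float64(0.0022422683957410306), np.float64(0.002242268395741025)])
```

Stroke 3.

Call:
step_arm(
  linear=[
    [0,0,10],
    [-1,0,10],
    [-1,0,10],
    [-1,0,10],
    [-1,0,10],
    [0,0,8],
    [0,0,8],
  ],
  delta_rot=[
    [0,0,0],
    [0,0,0],
    [0,0,0],
    [0,0,0],
    [0,0,0],
    [0,0,0],
    [0,0,0],
  ],
  grip=[0,0,0,0,0,0,0],
)

```text
time_s: 10.58
tcp_pos: [0.4584, -0.3376, 0.2783]
ee_rot: [[0.63, -0.777, 0.002], [-0.777, -0.63, -0.002], [0.003, -0.0, -1.0]]
wrist_force: [-1.8, 1.7, 7.7]
gripper_width: -0.0
gripper_force: 3.8
```

Call:
step_arm(
  linear=[
    [0,0,6],
    [0,0,4],
  ],
  delta_rot=[
    [0,0,0],
    [0,0,0],
  ],
  grip=[0,0],
)

```text
time_s: 10.82
tcp_pos: [0.4588, -0.3381, 0.2703]
ee_rot: [[0.63, -0.776, 0.004], [-0.776, -0.63, -0.004], [0.005, -0.0, -1.0]]
wrist_force: [-1.4, 2.1, 13.1]
gripper_width: 0.007
gripper_force: 7.0
```

Call:
step_arm(
  linear=[
    [0,0,4],
    [0,0,2],
  ],
  delta_rot=[
    [0,0,0],
    [0,0,0],
  ],
  grip=[0,0],
)

```text
time_s: 11.08
tcp_pos: [0.4592, -0.3386, 0.2649]
ee_rot: [[0.63, -0.776, 0.005], [-0.776, -0.63, -0.005], [0.007, -0.001, -1.0]]
wrist_force: [-1.2, 2.2, 15.7]
gripper_width: 0.004
gripper_force: 8.3
```

Call:
step_arm(
  linear=[
    [0,0,-14],
    [1,0,-18],
    [1,0,-18],
    [1,0,-18],
    [1,0,-14],
    [0,0,0],
  ],
  delta_rot=[
    [0,0,0],
    [0,0,0],
    [0,0,0],
    [0,0,0],
    [0,0,0],
    [0,0,0],
  ],
  grip=[0,0,0,0,0,0],
)

```text
time_s: 11.82
tcp_pos: [0.4608, -0.3402, 0.3434]
ee_rot: [[0.629, -0.777, 0.0], [-0.777, -0.629, 0.001], [-0.0, -0.001, -1.0]]
wrist_force: [-0.0, 0.2, -0.6]
gripper_width: 0.006
gripper_force: 0.0
```

```bash
python3 f.py
```

```text
11.825 [ 0.46079686 -0.34018806  0.34335385] [-0.00862358  0.18353994 -0.58190198]
[([334.3, 277.6], 0.58)]
[([300.5, 251.5], 0.57)]
(array([ 0.52824222, -0.43209646,  0.15556368]), [np.float64(0.00045619875601788377), np.float64(0.0004561987560178619)])
```

Call:
step_arm(
  linear=[
    [0,0,10],
    [-1,0,8],
    [-1,0,6],
    [-1,0,5],
  ],
  delta_rot=[
    [0,0,0],
    [0,0,0],
    [0,0,0],
    [0,0,0],
  ],
  grip=[0,0,0,0],
)

```text
time_s: 12.52
tcp_pos: [0.4588, -0.3379, 0.3146]
ee_rot: [[0.63, -0.777, 0.0], [-0.777, -0.63, -0.0], [0.0, -0.0, -1.0]]
wrist_force: [0.3, 2.1, 4.8]
gripper_width: 0.008
gripper_force: 2.4
```

Call:
step_arm(
  linear=[
    [0,0,3],
    [0,0,3],
  ],
  delta_rot=[
    [0,0,0],
    [0,0,0],
  ],
  grip=[0,0],
)

```text
time_s: 12.78
tcp_pos: [0.4586, -0.3377, 0.3108]
ee_rot: [[0.63, -0.776, 0.001], [-0.776, -0.63, -0.001], [0.001, -0.0, -1.0]]
wrist_force: [-3.7, 5.5, 14.0]
gripper_width: 0.004
gripper_force: 6.5
```

Call:
step_arm(
  linear=[
    [0,0,3],
    [0,0,2],
  ],
  delta_rot=[
    [0,0,0],
    [0,0,0],
  ],
  grip=[0,0],
)

```text
time_s: 13.02
tcp_pos: [0.4583, -0.3373, 0.306]
ee_rot: [[0.63, -0.776, 0.001], [-0.776, -0.63, -0.0], [0.001, -0.001, -1.0]]
wrist_force: [-3.8, 8.1, 13.6]
gripper_width: 0.006
gripper_force: 6.5
```

Call:
step_arm(
  linear=[
    [0,0,3],
    [0,0,2],
  ],
  delta_rot=[
    [0,0,0],
    [0,0,0],
  ],
  grip=[0,0],
)

```text
time_s: 13.28
tcp_pos: [0.4581, -0.337, 0.3009]
ee_rot: [[0.63, -0.776, 0.0], [-0.776, -0.63, 0.0], [-0.0, -0.0, -1.0]]
wrist_force: [-3.0, 8.2, 13.7]
gripper_width: 0.004
gripper_force: 6.7
```

Call:
step_arm(
  linear=[
    [0,0,3],
    [0,0,2],
  ],
  delta_rot=[
    [0,0,0],
    [0,0,0],
  ],
  grip=[0,0],
)

```text
time_s: 13.52
tcp_pos: [0.458, -0.3369, 0.2965]
ee_rot: [[0.63, -0.776, 0.0], [-0.776, -0.63, 0.0], [0.0, -0.0, -1.0]]
wrist_force: [-4.4, 10.6, 17.8]
gripper_width: 0.006
gripper_force: 9.0
```

Call:
step_arm(
  linear=[
    [0,0,2],
    [0,0,2],
  ],
  delta_rot=[
    [0,0,0],
    [0,0,0],
  ],
  grip=[0,0],
)

```text
time_s: 13.78
tcp_pos: [0.458, -0.3369, 0.2944]
ee_rot: [[0.631, -0.776, 0.002], [-0.776, -0.631, -0.001], [0.002, -0.001, -1.0]]
wrist_force: [-7.4, 13.8, 24.3]
gripper_width: 0.008
gripper_force: 12.2
```

Call:
step_arm(
  linear=[
    [0,0,2],
    [0,0,0],
  ],
  delta_rot=[
    [0,0,0],
    [0,0,0],
  ],
  grip=[0,0],
)

```text
time_s: 14.02
tcp_pos: [0.458, -0.3369, 0.2938]
ee_rot: [[0.631, -0.776, 0.003], [-0.776, -0.631, -0.002], [0.003, -0.001, -1.0]]
wrist_force: [-8.1, 13.6, 25.8]
gripper_width: 0.004
gripper_force: 12.8
```

Call:
step_arm(
  linear=[
    [0,0,2],
    [0,0,0],
  ],
  delta_rot=[
    [0,0,0],
    [0,0,0],
  ],
  grip=[0,0],
)

```text
time_s: 14.28
tcp_pos: [0.458, -0.3369, 0.2921]
ee_rot: [[0.631, -0.776, 0.003], [-0.776, -0.631, -0.002], [0.003, -0.001, -1.0]]
wrist_force: [-7.7, 13.4, 25.5]
gripper_width: 0.005
gripper_force: 13.4
```

Call:
step_arm(
  linear=[
    [0,0,0],
    [0,0,0],
  ],
  delta_rot=[
    [0,0,0],
    [0,0,0],
  ],
  grip=[0,0],
)

```text
time_s: 14.52
tcp_pos: [0.458, -0.337, 0.2921]
ee_rot: [[0.631, -0.776, 0.003], [-0.776, -0.631, -0.002], [0.003, -0.001, -1.0]]
wrist_force: [-8.1, 14.7, 26.6]
gripper_width: 0.004
gripper_force: 13.5
```

```bash
python3 - <<'E'
from h import *
s=sense();print(s["time_s"],s["tcp_pos"],s["wrist_force"],s["moment"])
c=capture("side");cv2.imwrite("pics/s3.png",cv2.resize(c["img"][210:350,280:420,::-1],None,fx=4,fy=4,interpolation=cv2.INTER_CUBIC))
E
```

```text
14.525 [ 0.4579809  -0.33696371  0.29214713] [-8.06284667 14.71139688 26.5553336 ] [ 4.1993506   2.27090777 -0.07728793]
```

View pics/s3.png

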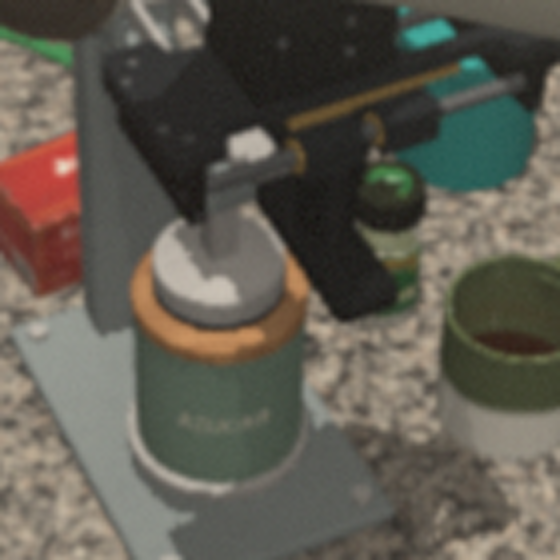

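Call:
step_arm(
  linear=[
    [-1,0,2],
    [-1,0,2],
  ],
  delta_rot=[
    [0,0,0],
    [0,0,0],
  ],
  grip=[0,0],
)

```text
time_s: 14.82
tcp_pos: [0.458, -0.3369, 0.2906]
ee_rot: [[0.631, -0.775, 0.007], [-0.775, -0.632, -0.007], [0.01, -0.002, -1.0]]
wrist_force: [-7.2, 12.7, 33.7]
gripper_width: 0.005
gripper_force: 17.2
```

Call:
step_arm(
  linear=[
    [0,0,2],
    [0,0,0],
  ],
  delta_rot=[
    [0,0,0],
    [0,0,0],
  ],
  grip=[0,0],
)

```text
time_s: 15.08
tcp_pos: [0.458, -0.337, 0.2899]
ee_rot: [[0.632, -0.775, 0.008], [-0.775, -0.632, -0.007], [0.011, -0.002, -1.0]]
wrist_force: [-8.9, 13.9, 34.1]
gripper_width: 0.004
gripper_force: 18.0
```

Call:
step_arm(
  linear=[
    [0,0,1],
    [0,0,1],
  ],
  delta_rot=[
    [0,0,0],
    [0,0,0],
  ],
  grip=[0,0],
)

```text
time_s: 15.32
tcp_pos: [0.458, -0.337, 0.289]
ee_rot: [[0.632, -0.775, 0.009], [-0.775, -0.632, -0.008], [0.012, -0.002, -1.0]]
wrist_force: [-9.8, 16.2, 39.8]
gripper_width: 0.006
gripper_force: 20.6
```

Force climbs to 40 N for almost no motion, so the lever has gone solid. Releasing and raising.

Call:
step_arm(
  linear=[
    [1,0,-8],
    [1,0,-14],
    [1,0,-16],
    [1,0,-16],
    [1,0,-16],
    [0,0,-30],
    [0,0,-40],
  ],
  delta_rot=[
    [0,0,0],
    [0,0,0],
    [0,0,0],
    [0,0,0],
    [0,0,0],
    [0,0,0],
    [0,0,0],
  ],
  grip=[0,0,0,0,0,0,0],
)

```text
time_s: 16.2
tcp_pos: [0.4607, -0.3405, 0.4167]
ee_rot: [[0.629, -0.777, -0.003], [-0.777, -0.629, 0.002], [-0.003, 0.002, -1.0]]
wrist_force: [0.5, -0.6, -0.7]
gripper_width: 0.005
gripper_force: 0.0
```

Call:
step_arm(
  linear=[
    [0,-60,0],
    [0,-60,0],
    [0,-60,0],
    [0,0,0],
  ],
  delta_rot=[
    [0,0,0],
    [0,0,0],
    [0,0,0],
    [0,0,0],
  ],
  grip=[0,0,0,0],
)

```text
time_s: 16.7
tcp_pos: [0.6037, -0.2243, 0.4137]
ee_rot: [[0.633, -0.774, -0.005], [-0.774, -0.633, 0.002], [-0.004, 0.003, -1.0]]
wrist_force: [-0.7, -0.9, -1.0]
gripper_width: 0.004
gripper_force: 0.0
```

```bash
cat >> f.py <<'E'
for l in("canister_mid","mug","spice_jar"): print(l,[np.round(a["point"],1).tolist() for a in landmark_of("side",l)[:2]])
c=C["side"]; cv2.imwrite("pics/s4.png",cv2.resize(c["img"][190:350,280:420,::-1],None,fx=3.7,fy=3.7,interpolation=cv2.INTER_CUBIC))
F=np.array([.529,-.430])
# predicted rows along front of the axis: can underside / side top / shut-lid flat / foot (table top 36..43)
for z in(.036,.043,.136,.143,.149,.156): print(z,proj(c,[*F,z]))
E
python3 f.py
```

```text
16.7 [ 0.60369958 -0.22427842  0.41368177] [-0.73086443 -0.94875862 -0.96566996]
[([331.3, 280.3], 0.84)]
[([298.3, 250.7], 0.64)]
(array([ 0.53186694, -0.42704293,  0.15127364]), [np.float64(0.0022667966154898207), np.float64(0.002266796615489869)])
canister_mid [[219.0, 329.7], [395.6, 233.6]]
mug [[410.4, 307.0]]
spice_jar [[375.9, 284.1], [409.1, 302.7]]
0.036 [333.68175409 314.94486896]
0.043 [333.69663092 312.91976203]
0.136 [333.90767573 284.56205976]
0.143 [333.924643   282.31152857]
0.149 [333.93931575 280.36877227]
0.156 [333.95658698 278.08601833]
```

View pics/s4.png

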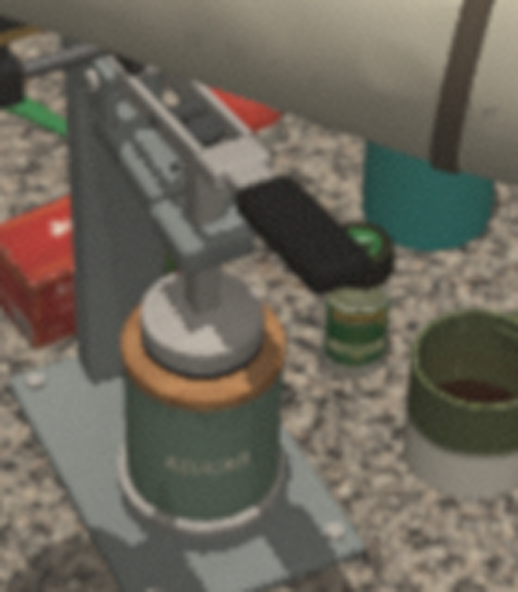

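The foot is now at about 151 mm, seated on the lid at crop (205,340). The lever is up, and the mug and jar haven't moved. I'll do one gentle check stroke to confirm the solid point comes at the same place.

Call:
step_arm(
  linear=[
    [0,60,0],
    [0,60,0],
    [0,60,0],
    [-3,0,30],
    [-1,0,30],
    [0,0,14],
    [0,0,10],
    [0,0,10],
    [0,0,8],
    [0,0,6],
  ],
  delta_rot=[
    [0,0,0],
    [0,0,0],
    [0,0,0],
    [0,0,0],
    [0,0,0],
    [0,0,0],
    [0,0,0],
    [0,0,0],
    [0,0,0],
    [0,0,0],
  ],
  grip=[0,0,0,0,0,0,0,0,0,0],
)

```text
time_s: 18.3
tcp_pos: [0.4581, -0.337, 0.3096]
ee_rot: [[0.63, -0.777, 0.0], [-0.777, -0.63, -0.0], [0.0, -0.0, -1.0]]
wrist_force: [-1.9, 1.8, 4.0]
gripper_width: 0.004
gripper_force: 2.2
```

Call:
step_arm(
  linear=[
    [0,0,4],
  ],
  delta_rot=[
    [0,0,0],
  ],
  grip=[0],
)

```text
time_s: 18.42
tcp_pos: [0.4581, -0.337, 0.3054]
ee_rot: [[0.63, -0.777, -0.0], [-0.777, -0.63, 0.0], [-0.0, -0.0, -1.0]]
wrist_force: [-1.8, 2.2, 4.3]
gripper_width: 0.006
gripper_force: 2.3
```

Call:
step_arm(
  linear=[
    [0,0,4],
    [0,0,4],
  ],
  delta_rot=[
    [0,0,0],
    [0,0,0],
  ],
  grip=[0,0],
)

```text
time_s: 18.68
tcp_pos: [0.4582, -0.3371, 0.298]
ee_rot: [[0.63, -0.777, 0.0], [-0.777, -0.63, -0.0], [0.0, -0.0, -1.0]]
wrist_force: [-3.3, 5.6, 10.9]
gripper_width: 0.004
gripper_force: 5.6
```

Call:
step_arm(
  linear=[
    [0,0,2],
    [0,0,1],
  ],
  delta_rot=[
    [0,0,0],
    [0,0,0],
  ],
  grip=[0,0],
)

```text
time_s: 18.92
tcp_pos: [0.4582, -0.337, 0.2971]
ee_rot: [[0.63, -0.776, 0.002], [-0.776, -0.63, -0.001], [0.002, -0.0, -1.0]]
wrist_force: [-5.2, 6.3, 15.2]
gripper_width: 0.003
gripper_force: 7.1
```

Call:
step_arm(
  linear=[
    [0,0,2],
    [0,0,1],
  ],
  delta_rot=[
    [0,0,0],
    [0,0,0],
  ],
  grip=[0,0],
)

```text
time_s: 19.18
tcp_pos: [0.4582, -0.3371, 0.2957]
ee_rot: [[0.63, -0.776, 0.003], [-0.776, -0.63, -0.002], [0.003, -0.001, -1.0]]
wrist_force: [-6.5, 8.8, 18.6]
gripper_width: 0.003
gripper_force: 9.6
```

The force rises again from the same angle along the same curve. That compliance is elastic, so the lid is home. Releasing and retreating.

Call:
step_arm(
  linear=[
    [0,0,-8],
    [1,0,-14],
    [1,0,-16],
    [1,0,-16],
    [0,0,-30],
    [0,0,-40],
    [0,-50,0],
    [0,-50,0],
    [0,0,0],
    [0,0,0],
  ],
  delta_rot=[
    [0,0,0],
    [0,0,0],
    [0,0,0],
    [0,0,0],
    [0,0,0],
    [0,0,0],
    [0,0,0],
    [0,0,0],
    [0,0,0],
    [0,0,0],
  ],
  grip=[0,0,0,0,0,0,0,0,0,0],
)

```text
time_s: 20.42
tcp_pos: [0.538, -0.2767, 0.4151]
ee_rot: [[0.63, -0.777, -0.001], [-0.777, -0.63, 0.0], [-0.0, 0.001, -1.0]]
wrist_force: [0.4, -0.6, -0.6]
gripper_width: 0.002
gripper_force: 0.0
```

```bash
python3 -c "
from station import *
print(sense()['wrist_force']); print(finish_job())"
```

```text
[ 0.3632159  -0.60077893 -0.63200494]
the job is handed in; nothing more can be done
None
```

I closed the lid with three full strokes and a fourth that went solid part-way (about 40 N at most), confirmed it with one gentle check stroke, and handed the job in at about 20 s with the lever raised and the arm clear; no verdict came back.

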